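# Hook out the sample tray and hang its lipped bin on the louvered panel

## Robot

A 6-joint arm with a two-finger parallel gripper is mounted at the origin on the work surface. World frame = base frame: x ahead of the robot, y to its left, z up, the work surface at z = 0. Lengths are in m, angles in degrees, forces in N, time in s.
With the tool pointing down it reaches from about 0.275 to 0.725 m from the base axis. Payload 15.9 kg.
Tool frame: the origin (TCP) lies at the very end of the fingers, on their centre line; the grasp point (between the pads) lies 19 mm behind it; y points along the fingers, z is the direction in which the jaws open and shut, and the axes are right-handed (so a half turn about y gives the same grasp; the last joint's range is limited). The gripper opens to 85 mm and grips with 20 to 120 N. Pads are 22 mm wide; open, the fingers measure 114 mm over their backs; the gripper's body (76 mm by 85 mm) begins 54 mm behind the grasp point. The pads swing forward as they close: fully open they stand 13 mm farther back than shut.
Start: joints at [70.13, 12.198, -1.971, 75.831, 0, 90], TCP at [0.17, 0.47, 0.231] pointing down, gripper open.
Joint ranges: [-170.91, 170.91], [-42.67, 98.43], [-65.05, 77.54], [-120.47, 116.71], [-90, 82.35], [-180, 180]. Speed limits (degrees/s): [108.29, 108.29, 136.94, 147.25, 180, 180].

## Interface

Orientations are given as [roll, pitch, yaw] about the fixed x, y, z axes, in that order (R = Rz(yaw) Ry(pitch) Rx(roll)).
In Python, from station import * gives the robot as it stands. The module is installed in compiled form; this text tells all that it offers.
- The arm moves only by the shell command python3 -m creep 'ROWS' [FORCE]. ROWS is JSON, a list of rows, each a list of 5 numbers: the shift along the tool's x, y, z in m, then the turn about the tool's y in degrees, then the closure, from -1 (fully open) to 1 (shut), so that 0 is half open. In form: [[x, y, z, yaw, gripper], ...]. A call has 1 to 20 rows; each row shifts and turns the commanded pose from where the row before left it, along the tool's axes as they then stand; what a row does not reach is not made up. A row lasts 1/10 s, in which the tool goes at most 50 mm and 8.59 degrees, less where a joint would pass 70% of its speed; a pose out of reach is approached as far as the arm can. A call with a gripper value outside its range is refused whole. The fingers move at their own pace and stop on an object; FORCE is the grip in N (left out, the last holds). Time passes only in rows, so rows that do not move let the fingers close. It gives the time, the measured TCP pose, the force and the opening at its end, in the units of the state.
- observe(): the state, without advancing time (a new reading comes with each control period).
- get_image(name): name is "scene" or "side" or "wrist"; returns a dict with "pixels" (480x640x3 uint8, red, green, blue), "fovy" (degrees; the focal length in pixels is half the picture's height over the tangent of half this angle, whatever the lens; pixels are square), "cx", "cy" (the principal point, pixels), "distortion" ([k1, k2, p1, p2, k3] as OpenCV has them; the pictures are not rectified), "rvec" (rotation vector, rad) and "tvec" (3), from world to camera coordinates, as OpenCV has them. Camera axes: x right, y down, z forward; pixel columns grow to the right and rows downward; lengths in m; the calibration is good to about 2 mm. A picture is of the moment at which its call begins. There is no depth.
- sign_off(): hands the job in, once; it reports no verdict.
The state is a dict: "clock": time; "qpos": joint angles; "joint_velocities": joint speeds; "effort": joint torques, N m; "ee_pos": TCP position; "tool_rot": TCP orientation; "ft_force": force on the tool from outside, world axes, zero at the start; "ft_torque": the same for the moment, N m; "finger_gap": opening from 0.0 (shut) to 1.0 (fully open).
Only numpy, scipy, OpenCV 4.12 (cv2) and the standard library are available. Lean on these libraries where they do the work, as an engineer would, in place of code of your own. Each camera call takes 0.05 s, during which the arm holds its last target. There are 200 camera calls.

## Task

Pick up the pulling hook from its mat, drop its tip into the finger hole of the tray and pull the tray fully out, then lay the hook back on its mat, right way up as it lay. Take the bin of vials off the tray, lift it over the top rail of the louvered panel and lower it in the free space beside the bin already there, so that its lip catches behind the rail and it hangs by itself. Keep the bin upright all the way, and leave the beaker, the bottle and the tube rack where they stand.

Things in the scene. Friction and masses are not known exactly. Their poses are not given: they have to be found in the camera images.
- hook_center (a point): centre of the pulling hook's handle, a black block 110 long (x) x 22 wide (y) x 42 mm high (z) standing flat on its mat (underside 21 mm below this point), grasped across its width. From its +x end a steel rod 8 mm thick, 13 mm above this point, runs forward to 120 mm from this point and there bends straight down. About 0.16 kg.
- hook_tip (a point): lower end of the hook's down-bent rod end (8 mm thick, underside of the level rod 28 mm above this point): 120 mm along the handle's x from hook_center and 19 mm below it. Same axes as the handle.
- mat: brown cork mat, 270 (its x) x 100 (its y) x 3 mm, fixed on the bench; origin in its middle, at its underside. The hook lies about in its middle, along its x.
- finger_hole (a point): centre of the round 24 mm finger hole, on the top surface of the 5 mm thick level tongue at the front of the tray; free space of about 30 mm below the top surface. The tongue is 56 mm wide and sticks out 47 mm from the tray's front wall; the hole is in its middle. The tray slides out along this point's -x.
- tray (a joint): how far the aluminium tray is out of its white, clear-topped housing, m: 0 shut, 0.16 fully out at its stop. Slides with about 2 N, stays where left. Tray 172 wide, 205 mm long, floor 21 mm below finger_hole, side walls 12 mm high, front wall as high as the tongue. Housing 104 high, 194 wide, 215 mm deep; its open front is 21 mm from the hole when shut.
- bin_center (a point): centre of the loose grey bin of vials that stands on the tray, under the housing's top while the tray is shut: 110 long (x) x 56 wide (y) x 70 mm high (z), this point 35 mm above its underside. Grasp it across its 56 mm width by the upright side walls. +x points to its back wall, which carries the lip. The front wall is only 42 mm high. Mass about 0.2 kg.
- bin_lip (a point): point in the bin's lip, on the underside of its level web, where the rail's top edge comes to lie: 59.5 mm along x from bin_center, 31 mm above it. The lip runs along the whole width of the back wall; its down-turned flange is 18 mm long below the web and flares, leaving a gap to the back wall of 9 mm at the web and 14 mm at its mouth. Same axes as the bin.
- rail_free (a point): top edge of the panel's top rail, mid free stretch (a bin fits up to 100 mm either way). Rail 5 mm thick, along this point's y; +x points to the panel's back; the bin hangs on the -x side, its +x the same way. Slot behind the rail: 15 mm wide, 25 deep. Lower rails 55 and 110 mm straight below. A shorter grey bin hangs fixed on the top rail, centred 160 mm away along -y. White panel, 340 mm wide.
- beaker: glass beaker, 68 mm across, 90 mm high, a bystander; origin under its middle
- bottle: amber bottle, 70 mm across, 170 mm high, a bystander; origin under its middle
- tube_rack: green rack with capped tubes, 70 x 170 x 66 mm high, a bystander; origin under its middle
Things that resemble listed ones, but are neither listed nor needed, are in the scene too. There is more than one size of the part that bears hook_center; the job needs the smallest.

How it is judged:
By the outcome, as a careful person would: the job done as asked, in the order asked, and still so for the second after the job is handed in, with the robot touching nothing.
It also fails if it takes over 62 s, if anything falls off the work surface, if the arm or the gripper's body presses on something with over 40 N, if the wrist force passes 120 N, or if a joint passes its speed limit or range.

## Working session

There is one attempt and no reset: what is moved stays moved. The work goes in short steps, Python scripts to look and compute and a shell command to move; the robot and the scene stay as the last step left them, time stands still between calls to the robot, and variables do not carry over. Pictures are saved under pics/ and viewed, about 8 in all and at most 12, crops included, and the job is handed in when it is done.

```bash
mkdir -p pics; cat > h.py <<'E'
from station import *
import numpy as np, cv2, json
def K(d):
    f=240/np.tan(np.radians(d["fovy"]/2)); return np.array([[f,0,d["cx"]],[0,f,d["cy"]],[0,0,1.]])
def grab(n,fn):
    d=get_image(n); cv2.imwrite(f"pics/{fn}.png",d["pixels"][:,:,::-1])
    json.dump({k:(np.array(v).tolist()) for k,v in d.items() if k!="pixels"},open(f"pics/{fn}.json","w")); return d
def load(fn): return json.load(open(f"pics/{fn}.json"))
def ray(d,uv):
    p=cv2.undistortPoints(np.array([[uv]],float),K(d),np.array(d["distortion"],float))[0,0]
    R=cv2.Rodrigues(np.array(d["rvec"],float))[0]; t=np.array(d["tvec"],float).ravel()
    v=R.T@np.array([p[0],p[1],1]); return -R.T@t, v/np.linalg.norm(v)
def onz(d,uv,z):
    c,v=ray(d,uv); return c+v*(z-c[2])/v[2]
def tri(obs):
    A=np.zeros((3,3));b=np.zeros(3);rs=[ray(d,uv) for d,uv in obs]
    for c,v in rs:
        P=np.eye(3)-np.outer(v,v);A+=P;b+=P@c
    x=np.linalg.solve(A,b); return x,[np.linalg.norm(np.cross(x-c,v)) for c,v in rs]
def proj(d,X): return cv2.projectPoints(np.array(X,float).reshape(-1,3),np.array(d["rvec"],float),np.array(d["tvec"],float),K(d),np.array(d["distortion"],float))[0][:,0]
E
python3 - <<'E'
from h import *
for n in("scene","side","wrist"):
    d=grab(n,n+"0"); print(n,d["fovy"],ray(d,(320,240)))
print(observe())
a=[cv2.imread(f"pics/{n}0.png") for n in("scene","side")]
E
```

```text
scene 57.55311289413553 (array([ 1.39921138, -0.3598748 ,  0.69504609]), array([-0.82715123,  0.24029332, -0.50801571]))
side 53.28308122486803 (array([ 0.14976731, -0.86271111,  0.99521738]), array([ 0.28248491,  0.62439718, -0.7282379 ]))
wrist 58.95568192052408 (array([0.09529544, 0.49725828, 0.3735271 ]), array([ 0.29342003, -0.08864313, -0.95186505]))
{'clock': 0.15, 'qpos': array([ 7.01277865e+01,  1.22208532e+01, -1.99902440e+00,  7.58282209e+01,
        1.10909140e-03,  9.00023084e+01]), 'joint_velocities': array([ 0.04372499, -0.19915483,  0.02260931, -0.05486029, -0.03939548,
       -0.06793458]), 'effort': array([ 2.20078000e-03, -6.86417198e+01,  4.87241113e+01,  1.34640851e-02,
        1.73933918e-04,  2.90473565e-05]), 'ee_pos': array([0.16987569, 0.47000642, 0.23091442]), 'tool_rot': array([-9.00480986e+01,  1.10715319e-03, -1.98745228e+01]), 'ft_force': array([-0.0388314 ,  0.03283701, -0.12832097]), 'ft_torque': array([-0.02582851,  0.01918967,  0.01573806]), 'finger_gap': 0.9975312561574855}
```

View pics/scene0.png

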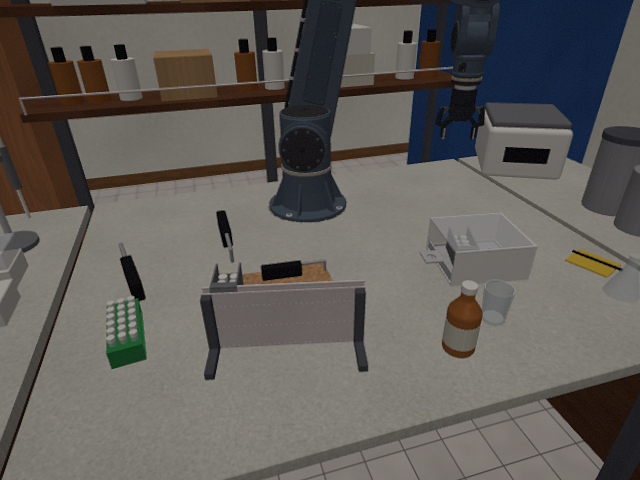

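View pics/side0.png

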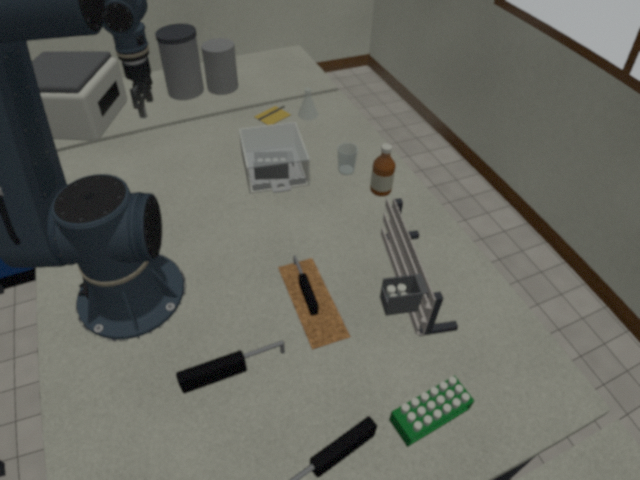

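The hook candidates in the side view are at (308,293) on the cork mat, (230,365) loose on the bench and (345,445) loose on the bench. The one on the mat looks smallest and matches "lies on its mat". I'll confirm that in enlarged crops.

```bash
python3 - <<'E'
import cv2,numpy as np
s=cv2.imread("pics/side0.png");c=cv2.imread("pics/scene0.png")
def cr(i,x,y,w,h,k,W,H):
    return cv2.resize(i[y:y+h,x:x+w],(W,H),interpolation=cv2.INTER_CUBIC)
a=np.hstack([cr(s,270,250,80,100,0,320,400)]); 
# all 5x
A=cr(s,275,250,75,100,5,300,400) # 4x
B=cr(s,230,115,125,100,4,500,400)
top=np.hstack([A,B])
C=cr(c,415,205,125,80,0,312,200) #2.5x
D=cr(c,195,255,195,80,0,488,200) #2.5x
cv2.imwrite("pics/c1.png",np.vstack([top,np.hstack([C,D])]))
E=cr(s,375,190,90,150,0,360,600);F=cr(c,200,255,175,95,0,440,240)
E

```

```text
(no output)
```

View pics/c1.png

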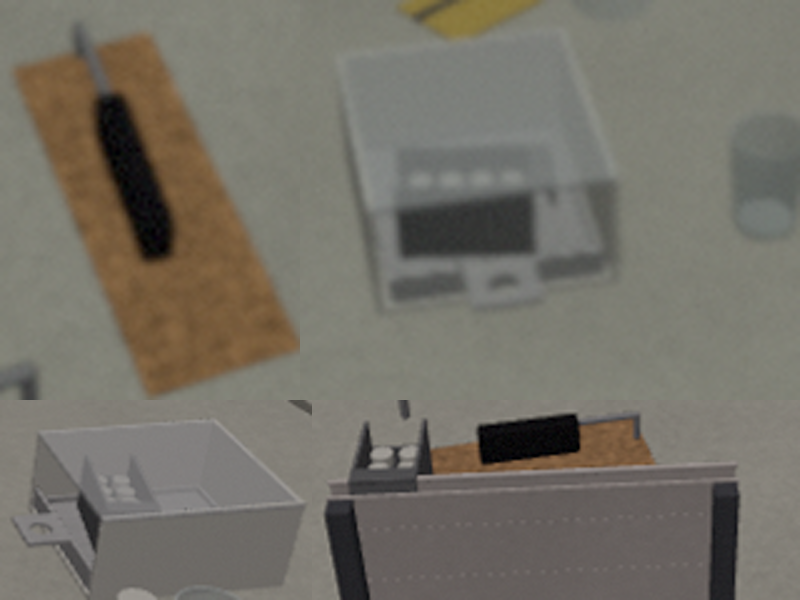

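The hook on the mat is the small one: its handle is about 110 mm long, it lies right way up, and its tip points toward the housing. The finger hole is at side (280.5,185) and scene (431,256). The bin's low front wall faces the tongue. The panel's back faces the scene camera, so the bin hangs on the robot side.

```bash
python3 - <<'E'
from h import *
np.set_printoptions(precision=4,suppress=True)
s=load("side0");c=load("scene0")
A=lambda x,y:(275+x/4,250+y/4); B=lambda x,y:(230+(x-300)/4,115+y/4)
C=lambda x,y:(415+x/2.5,205+(y-400)/2.5); D=lambda x,y:(195+(x-312)/2.5,255+(y-400)/2.5)
m=[onz(s,A(*p),.003) for p in((150,393),(299,347),(152,36),(15,70))]
print("mat",*m,"ctr",sum(m)/4)
ax=(m[2]+m[3]-m[0]-m[1]); print("yaw",np.degrees(np.arctan2(ax[1],ax[0])))
print("bend",tri([(s,A(78,26)),(c,D(638,417))]))
print("tip",tri([(s,A(81,52)),(c,D(638,438))]))
print("hole",tri([(s,B(504,281)),(c,C(40,528))]))
print("handle top z.045: far", onz(s,A(110,97),.045),"near",onz(s,A(157,225),.045))
# tongue front corners
for n,p,q in(("tongueL",(470,306),(12,515)),("tongueR",(543,297),(26,545))): print(n,tri([(s,B(*p)),(c,C(*q))]))
print("rail scene", *[onz(c,D(*p),.2) for p in((330,484),(737,467))])
# housing top front corners
print("h", tri([(s,B(383,202)),(c,C(38,432))]), tri([(s,B(617,178)),(c,C(98,518))]))
print("bin front top", *[onz(s,B(*p),.012+.042) for p in((398,203),(535,193))])
E
python3 - <<'E'
import cv2,numpy as np
s=cv2.imread("pics/side0.png");c=cv2.imread("pics/scene0.png")
r=lambda i,x,y,w,h,W,H:cv2.resize(i[y:y+h,x:x+w],(W,H),interpolation=cv2.INTER_CUBIC)
cv2.imwrite("pics/c2.png",np.hstack([r(s,370,190,90,150,360,600),np.vstack([r(c,200,260,110,100,440,400),np.zeros((200,440,3),np.uint8)])]))
E
```

```text
mat [ 0.3808 -0.3279  0.003 ] [ 0.4758 -0.3328  0.003 ] [ 0.4888 -0.0706  0.003 ] [ 0.3914 -0.0641  0.003 ] ctr [ 0.4342 -0.1989  0.003 ]
yaw 87.43756023505676
bend (array([ 0.4366, -0.066 ,  0.0312]), [np.float64(0.00033404374055013197), np.float64(0.00033404374055015024)])
tip (array([ 0.438 , -0.0666,  0.0043]), [np.float64(0.00025853950048462305), np.float64(0.00025853950048455426)])
hole (array([0.5021, 0.2212, 0.0334]), [np.float64(8.910768305532504e-05), np.float64(8.91076830553291e-05)])
handle top z.045: far [ 0.4298 -0.1418  0.045 ] near [ 0.4193 -0.245   0.045 ]
tongueL (array([0.4682, 0.2043, 0.033 ]), [np.float64(0.00044363757491333616), np.float64(0.0004436375749134317)])
tongueR (array([0.5241, 0.1931, 0.0312]), [np.float64(0.0010723175600109566), np.float64(0.0010723175600110076)])
rail scene [ 0.6975 -0.3893  0.2   ] [ 0.7706 -0.089   0.2   ]
h (array([0.4212, 0.2543, 0.1089]), [np.float64(0.0011207325329058904), np.float64(0.001120732532905727)]) (array([0.5976, 0.2244, 0.1033]), [np.float64(0.00036478935948624683), np.float64(0.000364789359486178)])
bin front top [0.4489 0.3197 0.054 ] [0.5542 0.2911 0.054 ]
```

View pics/c2.png

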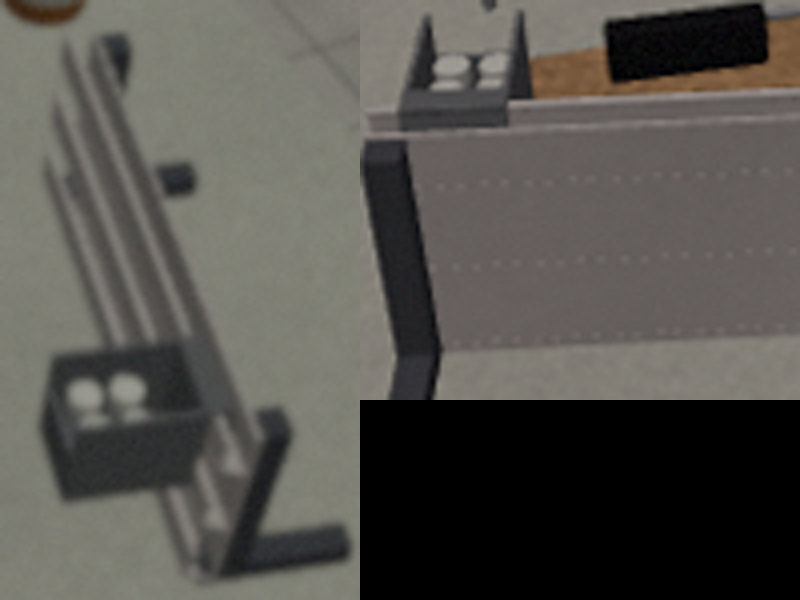

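```bash
python3 -m creep '[[0.0258,0,-0.0297,0,-1],[0.0258,0,-0.0297,0,-1],[0.0258,0,-0.0297,0,-1],[0.0258,0,-0.0297,0,-1],[0.0258,0,-0.0297,0,-1],[0.0258,0,-0.0297,0,-1],[0.0258,0,-0.0297,0,-1],[0.0258,0,-0.0297,0,-1],[0.0258,0,-0.0297,0,-1],[0.0258,0,-0.0297,0,-1],[0.0258,0,-0.0297,0,-1],[0.0258,0,-0.0297,0,-1],[0.0258,0,-0.0297,0,-1],[0.0258,0,-0.0297,0,-1],[0.0258,0,-0.0297,0,-1],[0.0258,0,-0.0297,0,-1],[0.0258,0,-0.0297,0,-1],[0.0258,0,-0.0297,0,-1]]' 60
python3 -m creep '[[0,0.002,0,-8,-1],[0,0.002,0,-8,-1],[0,0.002,0,-8,-1],[0,0.002,0,-8,-1],[0,0.002,0,-8,-1],[0,0.002,0,-8,-1],[0,0.002,0,-8,-1],[0,0.002,0,-8,-1],[0,0.002,0,-8,-1],[0,0.002,0,-8,-1],[0,0.002,0,-8,-1],[0,0.002,0,-8,-1],[0,0.002,0,-8,-1],[0,0,0,0,-1]]'
cat >> h.py <<'E'
def go(target,yaw):
    "prints shift in tool axes (at current yaw) and turn"
    s=observe();p=np.array(s["ee_pos"]);y=s["tool_rot"][2];a=np.radians(y);d=np.array(target)-p
    print("at",p.round(4),"rot",np.round(s["tool_rot"],2),"F",np.round(s["ft_force"],1),"gap",round(s["finger_gap"],3),"t",round(s["clock"],2))
    print("shift xyz(tool)",np.round([d@[np.cos(a),np.sin(a),0],-d[2],d@[-np.sin(a),np.cos(a),0]],4),"turn",round((y-yaw+180)%360-180,2))
E
python3 - <<'E'
from h import *
d=grab("wrist","w1"); go([.425,-.191,.011],84.5)
E
```

```text
clock: 1.95
ee_pos: [0.4251, -0.1921, 0.2311]
tool_rot: [-90.0, 0.0, -19.9]
ft_force: [0.7, 0.0, 0.8]
finger_gap: 1.001
clock: 3.35
ee_pos: [0.4248, -0.1903, 0.205]
tool_rot: [-90.0, -0.0, 84.3]
ft_force: [0.0, 0.3, 0.2]
finger_gap: 0.999
at [ 0.4248 -0.1903  0.2051] rot [-8.997e+01 -1.000e-02  8.396e+01] F [-0.2 -0.   0.3] gap 1.001 t 3.4
shift xyz(tool) [-0.0007  0.1941 -0.0003] turn -0.54
```

View pics/w1.png

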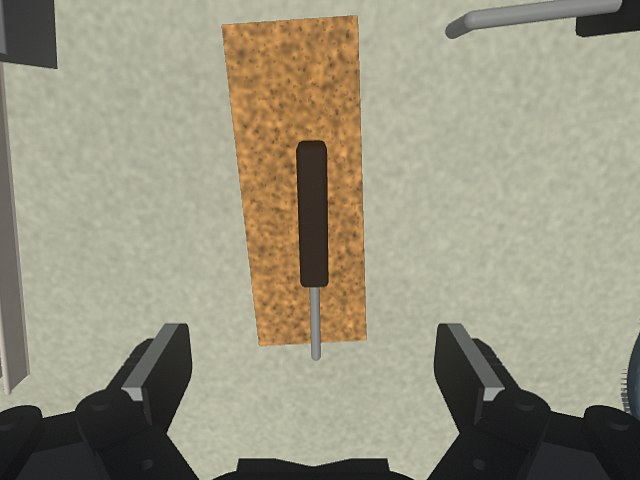

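The wrist view shows the handle's top from (312,141) to (315,287), the rod's end at (316,359), and the mat around it.

```bash
python3 - <<'E'
from h import *
w=load("w1");s=load("side0");c=load("scene0")
n=onz(w,(312,141),.045);f=onz(w,(314.5,287),.045);l=onz(w,(299,215),.045);r=onz(w,(328,215),.045)
print(n,f,(n+f)/2,np.linalg.norm(f-n),np.linalg.norm(l-r),np.degrees(np.arctan2(*(f-n)[1::-1])))
b=onz(w,(316,358),.041);print("bend",b,np.degrees(np.arctan2(*(b-n)[1::-1])))
print("bend tri",tri([(w,(316,358)),(s,(294.5,256.5)),(c,(325.4,261.8))]))
q=(n+f)/2; print("handle proj in side/scene",proj(s,[n,f]),proj(c,[n,f]))
go([q[0],q[1],.011],84.5)
E
```

```text
[ 0.42038912 -0.24579839  0.045     ] [ 0.4294137  -0.13553436  0.045     ] [ 0.42490141 -0.19066638  0.045     ] 0.11063272892401073 0.021290707942941894 85.32104531337839
bend [ 0.43460034 -0.06935605  0.041     ] 85.39515908824723
bend tri (array([ 0.43593322, -0.06508676,  0.03136531]), [np.float64(0.0019114179243013498), np.float64(0.0013754300449097243), np.float64(0.0005792095505741388)])
handle proj in side/scene [[314.79111453 306.35715604]
 [301.46428805 272.54230827]] [[259.23946549 265.7516346 ]
 [300.03350331 260.57691277]]
at [ 0.4248 -0.1903  0.2051] rot [-8.997e+01 -1.000e-02  8.396e+01] F [-0.2 -0.   0.3] gap 1.001 t 3.4
shift xyz(tool) [-4.000e-04  1.941e-01 -1.000e-04] turn -0.54
```

```bash
python3 -m creep '[[0,0.035,0,-1.2,-1],[0,0.04,0,0,-1],[0,0.04,0,0,-1],[0,0.035,0,0,-1],[0,0.025,0,0,-1],[0,0.018,0,0,-1],[0,0,0,0,-0.3],[0,0,0,0,0.4],[0,0,0,0,1],[0,0,0,0,1],[0,0,0,0,1],[0,0,0,0,1],[0,0,0,0,1],[0,0,0,0,1]]' 60
python3 -m creep '[[0,-0.01,0,0,1],[0,-0.03,0,0,1],[0,-0.03,0,0,1],[0,-0.01,0,0,1],[0,0,0,0,1]]'
python3 - <<'E'
from h import *
for n in("scene","side","wrist"): grab(n,n+"2")
# hook target: tip over hole
a=np.radians(79.5);h=np.array([.502,.221]);u=np.array([np.cos(a),np.sin(a)])
t=h-.120*u;print(t); go([*t,.09],79.5)
b=[cv2.resize(cv2.imread(f"pics/{n}2.png")[y:y+150,x:x+200],(400,300),interpolation=cv2.INTER_CUBIC) for n,x,y in(("scene",230,200),("side",230,180))]
cv2.imwrite("pics/c3.png",np.vstack([np.hstack(b),np.hstack([cv2.resize(cv2.imread("pics/wrist2.png"),(400,300)),b[0]*0])]))
E
```

```text
clock: 4.8
ee_pos: [0.4257, -0.1907, 0.0133]
tool_rot: [-90.1, 0.0, 85.3]
ft_force: [-1.5, 0.7, 8.6]
finger_gap: 0.243
clock: 5.3
ee_pos: [0.426, -0.1909, 0.0939]
tool_rot: [-90.2, 0.1, 85.3]
ft_force: [-0.1, -0.3, -2.6]
finger_gap: 0.251
[0.48013174 0.10300941]
at [ 0.4244 -0.1901  0.0913] rot [-8.992e+01 -3.000e-02  8.533e+01] F [ 0.2 -0.2 -1.5] gap 0.244 t 5.45
shift xyz(tool) [ 0.2967  0.0013 -0.0317] turn 5.83
```

View pics/c3.png

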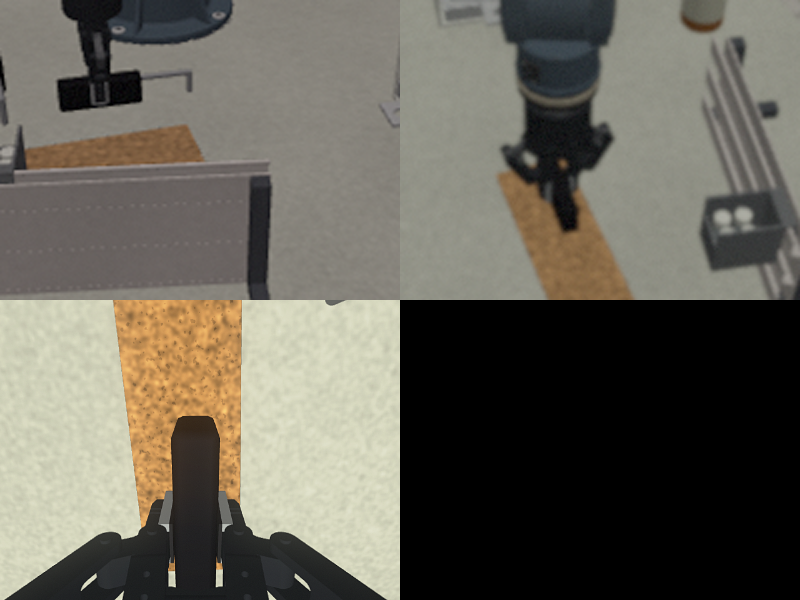

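The hook is held level and lifted, and the mat is free. Next I move the tip above the hole.

```bash
python3 -m creep '[[0.02,0,-0.0025,0,1],[0.035,0,-0.004,0,1],[0.04,0,-0.0045,0,1],[0.04,0,-0.0045,0,1],[0.04,0,-0.0045,0,1],[0.04,0,-0.0045,0,1],[0.035,0,-0.004,2.9,1],[0.03,0.01,-0.003,2.9,1],[0.014,0.012,0,0,1],[0,0,0,0,1],[0,0,0,0,1]]'
python3 - <<'E'
from h import *
for n in("scene","side"): grab(n,n+"3")
a=np.radians(79.5);h=np.array([.502,.221]);u=np.array([np.cos(a),np.sin(a)])
t=h-.120*u; go([*t,.068],79.5)
b=[cv2.resize(cv2.imread(f"pics/{n}3.png")[y:y+100,x:x+100],(400,400),interpolation=cv2.INTER_CUBIC) for n,x,y in(("scene",390,205),("side",240,130))]
cv2.imwrite("pics/c4.png",np.hstack(b))
E
```

```text
clock: 6.55
ee_pos: [0.4823, 0.0988, 0.0693]
tool_rot: [-89.9, 0.1, 79.6]
ft_force: [-0.5, -0.9, -1.8]
finger_gap: 0.25
at [0.483  0.0985 0.0703] rot [-8.998e+01  2.000e-02  7.950e+01] F [ 0.6  0.3 -0.6] gap 0.247 t 6.65
shift xyz(tool) [0.004  0.0023 0.0036] turn -0.0
```

View pics/c4.png

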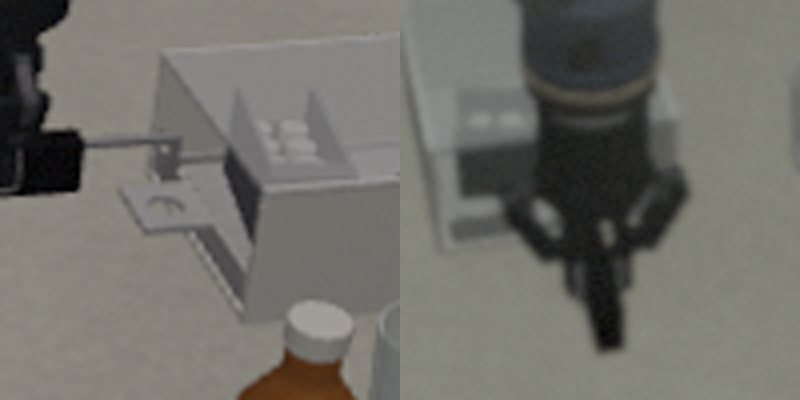

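```bash
python3 - <<'E'
from h import *
c=load("scene3");s=load("side0")
o=observe();p=o["ee_pos"];a=np.radians(o["tool_rot"][2]);u=np.array([np.cos(a),np.sin(a),0])
tip=p+.12*u+[0,0,-.0075]; print(tip,"tip px crop",(proj(c,[tip,tip+[0,0,.036],p+.0553*u+[0,0,.0325]])-[390,205])*4)
print("hole px crop",(proj(c,[.502,.221,.0334])-[390,205])*4)
print("seen tip on z",onz(c,(390+176/4,205+172/4),tip[2]), "bend",onz(c,(390+178/4,205+139/4),tip[2]+.036))
print("hole ell",onz(c,(390+165/4,205+208/4),.0334),onz(s,(281,185.5),.0334))
E
```

```text
[0.50484928 0.21644492 0.06276154] tip px crop [[164.84285017 171.78421625]
 [171.06913885 126.253844  ]
 [ 77.48095655 127.44851438]]
hole px crop [[163.79034955 204.69147696]]
seen tip on z [0.50742368 0.22348889 0.06276154] bend [0.52131639 0.21239927 0.09876154]
hole ell [0.50603855 0.21969825 0.0334    ] [0.50166977 0.22019223 0.0334    ]
```

```bash
python3 - <<'E'
import cv2,numpy as np
a=cv2.imread("pics/scene0.png").astype(int);b=cv2.imread("pics/scene3.png").astype(int)
d=np.abs(a-b).sum(2)[232:262,400:442]
print("cols 400..441, rows from 232")
for i,r in enumerate(d): print(232+i,' '.join(f"{min(v//10,99):2d}" for v in r))
E
```

```text
cols 400..441, rows from 232
232 32 31  6  2  2  1  1  1  1  1  1  1  1  1  1  1  1  1  1  1  1  1  1  1  2  1  1  1  1  1  1  2  1  1  1  1  1  1  0  1  1  2
233 34 16  1  2  1  1  2  1  1  1  1  1  2  1  1  1  1  1  1  1  1  2  1  1  1  1  1  1  1  1  2  1  1  1  1  1  1  1  1  1  1  1
234 34 13  1  2  1  1  1  1  2  1  2  1  1  1  1  1  1  1  1  0  1  2  1  1  2  1  1  1  1  0  1  1  1  1  1  1  1  1  1  1  1  1
235 30  6  1  2  2  2  2  2  2  1  1  1  1  1  1  1  2  1  1  1  1  1  1  1  1  1  1  1  1  2  1  1  1  1  1  1  1  1  1  1  1  1
236 14  0  3  3  2  3  0  3  0  2  2  1  1  1  1  1  1  1  2  1  1  1  1  2  1  1  1  1  1  1  1  2  1  1  1  1  1  1  1  1  1  2
237 20 11 11 13 12 12 16 20 16 10  1  2  1  1  1  2  1  2  2  1  2  2  1  2  2  1  1  2  2  1  3  0  0  1  1  1  1  1  1  1  1  1
238 32 29 32 35 34 35 34 32 35 22  2  3  2  1  1  0  0  0  0  1  1  0  0  0  1  0  1  1  4  1  0  2  2  2  1  0  1  1  1  1  1  1
239 34 34 33 34 32 33 32 32 33 28 14  3  1  1  1  2  2  2  2  3  4  5  4  4  6  4  5  3  1  2  1  1  2  2  4  2  1  1  0  1  1  1
240 32 32 32 35 32 32 33 33 32 
[... 2128 characters left out ...]
 1  2  1  1  1  1  1  1  1  1  1  1  1  1  1  1  1
257  1  1  1  1  2  1  1  1  1  1  1  1  1  1  1  1  1  1  1  1  1  1  1  1  1  1  1  1  1  1  1  1  1  1  1  1  1  1  1  1  1  1
258  1  1  2  1  2  1  1  1  1  1  2  1  2  1  1  1  1  2  1  2  1  1  1  1  1  1  1  1  2  1  1  2  1  1  1  2  1  1  1  1  1  1
259  1  1  2  1  1  1  1  1  1  1  1  1  1  1  1  2  1  1  1  1  1  1  1  1  1  1  1  2  1  2  1  1  0  1  1  1  2  1  1  1  1  1
260  1  2  1  1  1  1  1  1  1  1  1  1  2  1  1  1  1  1  2  1  1  2  2  1  1  2  1  1  1  1  1  1  1  2  1  1  1  1  1  1  1  1
261  1  1  1  1  1  1  1  2  1  1  2  1  2  1  1  1  1  1  1  1  1  1  1  1  1  1  1  2  1  1  1  1  1  1  1  0  1  1  1  1  1  1
```

```bash
python3 - <<'E'
from h import *
from scipy.optimize import least_squares
c=load("scene3")
o=observe();p=np.array(o["ee_pos"]);a=np.radians(o["tool_rot"][2]);u=np.array([np.cos(a),np.sin(a),0]);v=np.array([-u[1],u[0],0])
z=np.array([0,0,1.])
for s in(.06,.07,.08,.09,.1,.11,.12): print(s,proj(c,p+s*u+.0245*z)[0])
print("handle front corners top/bot near cam,far", [proj(c,p+.055*u+e*v+h*z)[0].round(1) for h in(.0325,-.0095) for e in(-.011,.011)])
E
```

```text
0.06 [410.8119315  239.31961912]
0.07 [414.45200753 239.07326863]
0.08 [418.08799762 238.82720449]
0.09 [421.71993616 238.58142434]
0.1 [425.34785732 238.33592583]
0.11 [428.97179503 238.09070662]
0.12 [432.59178298 237.84576438]
handle front corners top/bot near cam,far [array([410.4, 238.9]), array([408.1, 234.8]), array([409. , 252.3]), array([406.7, 248.1])]
```

```bash
python3 -m creep '[[0.003,0.008,0.001,0,1],[0,0.012,0,0,1],[0,0.01,0,0,1],[0,0.005,0,0,1],[0,0.003,0,0,1],[0,0,0,0,1]]'

```

```text
clock: 7.25
ee_pos: [0.4825, 0.1026, 0.0319]
tool_rot: [-90.0, 0.0, 79.5]
ft_force: [-0.4, -0.6, -1.4]
finger_gap: 0.25
```

```bash
python3 -m creep '[[0,0.005,0,0,1],[0,0.004,0,0,1],[0,0,0,0,1]]'
python3 -m creep '[[-0.006,0,0,0,1],[-0.01,0,0,0,1],[-0.014,0,0,0,1],[-0.014,0,0,0,1],[-0.014,0,0,0,1],[-0.014,0,0,0,1],[-0.014,0,0,0,1],[-0.014,0,0,0,1],[-0.014,0,0,0,1],[-0.014,0,0,0,1],[-0.01,0,0,0,1],[-0.006,0,0,0,1],[-0.004,0,0,0,1]]'
python3 - <<'E'
from h import *
go([0,0,0],79.5)
for n in("scene","side"): grab(n,n+"4")
b=[cv2.resize(cv2.imread(f"pics/{n}4.png")[y:y+150,x:x+160],(400,375),interpolation=cv2.INTER_CUBIC) for n,x,y in(("scene",370,180),("side",210,110))]
cv2.imwrite("pics/c5.png",np.hstack(b))
E
```

```text
clock: 7.55
ee_pos: [0.4825, 0.1027, 0.0228]
tool_rot: [-90.0, 0.0, 79.5]
ft_force: [-0.4, -0.1, -2.1]
finger_gap: 0.247
clock: 8.85
ee_pos: [0.4558, -0.0434, 0.0233]
tool_rot: [-90.0, -0.0, 79.5]
ft_force: [0.0, 1.4, -1.7]
finger_gap: 0.248
at [ 0.4558 -0.0434  0.0233] rot [-90.    -0.    79.51] F [ 0.   1.4 -1.7] gap 0.248 t 8.85
shift xyz(tool) [-0.0404  0.0233  0.4561] turn 0.01
```

View pics/c5.png

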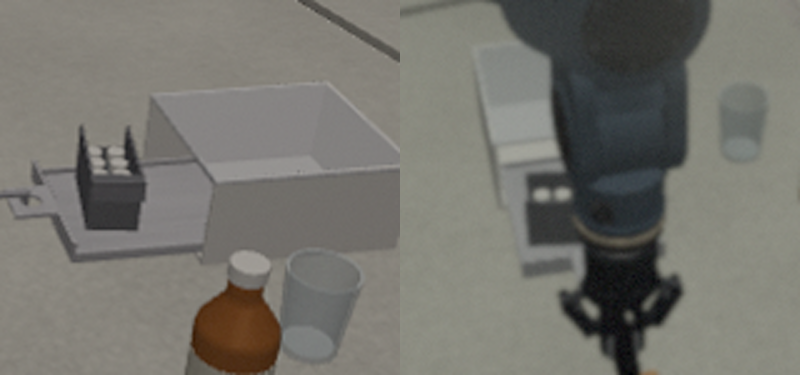

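The hook is engaged, the tray is about 0.14 m out, and the bin is well clear of the housing. I keep pulling gently to the stop.

```bash
python3 -m creep '[[-0.006,0,0,0,1],[-0.006,0,0,0,1],[-0.003,0,0,0,1]]'
python3 -m creep '[[-0.003,0,0,0,1],[-0.003,0,0,0,1]]'
python3 -m creep '[[-0.003,0,0,0,1],[-0.002,0,0,0,1]]'
```

```text
clock: 9.25
ee_pos: [0.453, -0.058, 0.0233]
tool_rot: [-90.0, 0.0, 79.5]
ft_force: [0.4, 1.9, -1.7]
finger_gap: 0.247
clock: 9.45
ee_pos: [0.452, -0.0636, 0.0233]
tool_rot: [-90.0, -0.0, 79.5]
ft_force: [1.7, 13.9, -3.1]
finger_gap: 0.248
clock: 9.65
ee_pos: [0.4518, -0.0643, 0.0231]
tool_rot: [-90.0, -0.6, 79.7]
ft_force: [11.5, 53.3, -10.1]
finger_gap: 0.248
```

```bash
python3 -m creep '[[0.005,0,0,0,1],[0.005,0,0,0,1],[0,0,0,0,1]]'
python3 -m creep '[[0,-0.01,0,0,1],[0,-0.025,0,0,1],[0,-0.025,0,0,1],[0,-0.01,0,0,1],[0,0,0,0,1]]'
python3 - <<'E'
from h import *
for n in("scene","side"): grab(n,n+"5")
go([.4249,-.1907,.0933],85.35)
b=[cv2.resize(cv2.imread(f"pics/{n}5.png")[y:y+h,x:x+w],(W,H),interpolation=cv2.INTER_CUBIC) for n,x,y,w,h,W,H in(("scene",280,170,200,120,800,480),)]
cv2.imwrite("pics/c6.png",b[0])
E
```

```text
clock: 9.95
ee_pos: [0.4531, -0.0584, 0.0233]
tool_rot: [-90.0, 0.0, 79.6]
ft_force: [0.3, 0.0, -1.6]
finger_gap: 0.246
clock: 10.45
ee_pos: [0.454, -0.0589, 0.0947]
tool_rot: [-90.2, -0.0, 79.5]
ft_force: [-0.8, 0.3, -1.8]
finger_gap: 0.247
at [ 0.4527 -0.0587  0.0927] rot [-8.998e+01  1.000e-02  7.952e+01] F [ 1.  -0.2 -1.8] gap 0.247 t 10.55
shift xyz(tool) [-0.1349 -0.0006  0.0033] turn -5.83
```

View pics/c6.png

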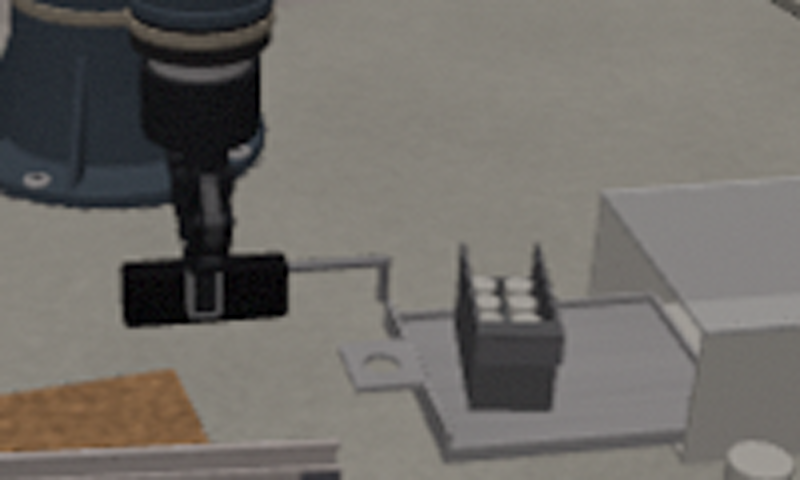

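```bash
python3 -m creep '[[-0.02,0,0.001,0,1],[-0.035,0,0.001,0,1],[-0.035,0,0.001,0,1],[-0.03,0.005,0,0,1],[-0.015,0.01,0,-2.9,1],[0,0.02,0,-2.9,1],[0,0.02,0,0,1],[0,0.013,0,0,1],[0,0.006,0,0,1],[0,0,0,0,1]]'
python3 -m creep '[[0,0.003,0,0,1],[0,0.002,0,0,1],[0,0,0,0,1]]'
```

```text
clock: 11.55
ee_pos: [0.4245, -0.1904, 0.0181]
tool_rot: [-89.9, -0.0, 85.3]
ft_force: [0.3, -0.4, -1.0]
finger_gap: 0.248
clock: 11.85
ee_pos: [0.4256, -0.1908, 0.0144]
tool_rot: [-90.0, 0.0, 85.3]
ft_force: [0.2, -0.6, -1.5]
finger_gap: 0.249
```

```bash
python3 -m creep '[[0,0.001,0,0,1],[0,0.001,0,0,1],[0,0,0,0,1]]'

```

```text
clock: 12.15
ee_pos: [0.4258, -0.1909, 0.0133]
tool_rot: [-90.1, 0.0, 85.3]
ft_force: [-5.9, 3.0, 21.8]
finger_gap: 0.247
```

```bash
python3 -m creep '[[0,0,0,0,0.3],[0,0,0,0,-0.4],[0,0,0,0,-1],[0,0,0,0,-1],[0,0,0,0,-1],[0,-0.01,0,0,-1],[0,-0.03,0,0,-1],[0,-0.05,0,0,-1],[0,-0.05,0,0,-1],[0,-0.05,0,0,-1],[0,0,0,0,-1]]'
python3 -c "
from h import *
grab('wrist','w7')"
python3 -m creep '[[0.02,0,-0.0015,0.7,-1],[0.04,0,-0.0025,0.7,-1],[0.045,0,-0.0025,0.7,-1],[0.045,0,-0.0025,0.7,-1],[0.045,0,-0.0025,0.7,-1],[0.045,0,-0.0025,0.7,-1],[0.045,0,-0.0025,0.7,-1],[0.04,0,-0.0025,0.7,-1],[0.02,0,-0.001,0,-1],[0.008,0,0,0,-1],[0,0,0,0,-1]]'
python3 - <<'E'
from h import *
d=grab("wrist","w8"); go([.483,.202,.04],79.5)
a=cv2.resize(cv2.imread("pics/w7.png"),(266,200));b=cv2.imread("pics/w8.png")
o=np.zeros((600,800,3),np.uint8);o[:480,:640]=b;o[400:,534:]=a;cv2.imwrite("pics/c7.png",o)
E
```

```text
clock: 13.25
ee_pos: [0.4279, -0.1919, 0.2092]
tool_rot: [-90.5, 0.2, 85.3]
ft_force: [0.4, -1.1, -0.3]
finger_gap: 0.998
clock: 14.4
ee_pos: [0.4911, 0.1568, 0.2017]
tool_rot: [-89.9, 0.0, 79.8]
ft_force: [0.4, -0.0, -0.3]
finger_gap: 1.005
at [0.4911 0.1559 0.2019] rot [-8.995e+01  4.000e-02  7.975e+01] F [ 0.9 -0.5  0. ] gap 0.998 t 14.45
shift xyz(tool) [0.0439 0.1619 0.0162] turn 0.25
```

View pics/c7.png

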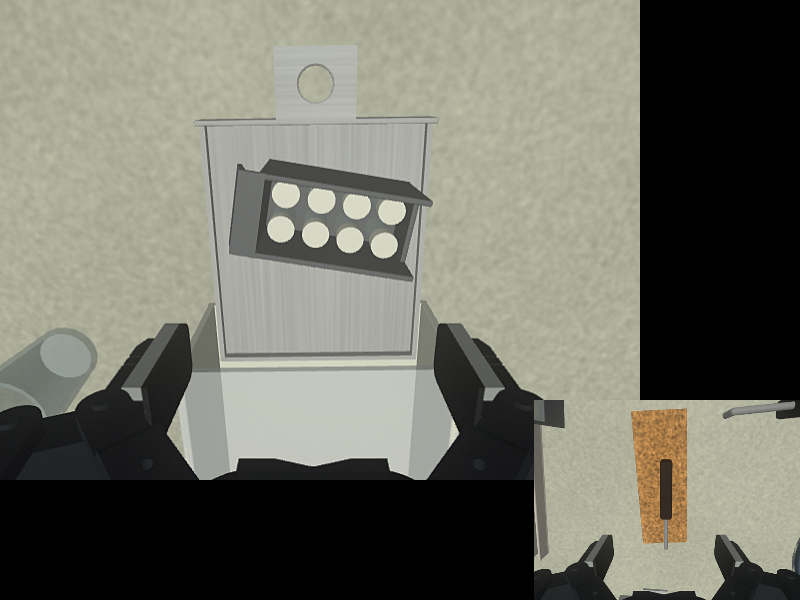

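The bin lies turned on the tray, with its lip to the left at (234,209). Its top front corners are at (432,204) and (412,279), and the lip's outer corners are at (239,166) and (230,252). The finger hole is now at (315,83). The inset shows the hook back on its mat.

```bash
python3 - <<'E'
from h import *
np.set_printoptions(precision=4,suppress=True)
w=load("w8")
h=onz(w,(315,83),.0334);print("hole",h,"moved",np.linalg.norm(h[:2]-[.503,.2207]))
a=onz(w,(280,118),.033);
for zt in(.0805,.0825,.085):
    P=[onz(w,p,zt) for p in((432,204),(412,279),(230,253),(239,165))]
    fm=(P[0]+P[1])/2;bm=(P[2]+P[3])/2;x=(bm-fm);L=np.linalg.norm(x)
    print(zt,"w front",np.linalg.norm(P[0]-P[1]),"w lip",np.linalg.norm(P[2]-P[3]),"len+lip",L,"yaw",np.degrees(np.arctan2(x[1],x[0])),"ctr",fm+x/L*.055)
# stereo of top-front corners and lip with scene5 (c6: 280+x/4,170+y/4)
c=load("scene5"); C=lambda x,y:(280+x/4,170+y/4)
print("corner A",tri([(w,(432,204)),(c,C(462,243))]),"corner B",tri([(w,(412,279)),(c,C(539,243))]))
print("lip",tri([(w,(239,165)),(c,C(478,329))]),tri([(w,(230,253)),(c,C(563,325))]))
w7=load("w7")
E
```

```text
hole [0.4736 0.0644 0.0334] moved 0.15899117024683007
0.0805 w front 0.05233091057722085 w lip 0.0582691919706643 len+lip 0.12320755282695121 yaw -20.23236907160538 ctr [0.4742 0.156  0.0805]
0.0825 w front 0.05193426971359406 w lip 0.0578275420476809 len+lip 0.12227370417766172 yaw -20.232369071605376 ctr [0.4746 0.1553 0.0825]
0.085 w front 0.051438468634060555 w lip 0.057275479643951625 len+lip 0.12110639336604972 yaw -20.23236907160539 ctr [0.4752 0.1544 0.085 ]
corner A (array([0.4135, 0.1511, 0.0793]), [np.float64(0.00035438398220145607), np.float64(0.0003543839822014924)]) corner B (array([0.4317, 0.2013, 0.0799]), [np.float64(0.001258730807455934), np.float64(0.0012587308074559478)])
lip (array([0.5288, 0.1064, 0.0842]), [np.float64(0.001963168782930941), np.float64(0.0019631687829310233)]) (array([0.5463, 0.1589, 0.0874]), [np.float64(0.0011071661448277758), np.float64(0.0011071661448277988)])
```

Tray travel measures 0.159 m, so it is fully out. The bin's top z is 0.080–0.085 and its width fits. Before grasping I measure the rail with the wrist camera from two places.

```bash
python3 -m creep '[[-0.02,-0.02,-0.005,0,-1],[-0.035,-0.02,-0.01,0,-1],[-0.04,-0.02,-0.012,0,-1],[-0.045,-0.02,-0.012,0,-1],[-0.045,-0.02,-0.012,0,-1],[-0.045,0,-0.012,0,-1],[-0.045,0,-0.012,0,-1],[-0.03,0,-0.01,0,-1],[-0.01,0,-0.003,0,-1],[0,0,0,0,-1],[0,0,0,0,-1]]'
python3 -c "
from h import *
grab('wrist','w9')"
python3 -m creep '[[0.005,0,-0.03,0,-1],[0.005,0,-0.03,0,-1],[0.005,0,-0.03,0,-1],[0.003,0,-0.01,0,-1],[0,0,0,0,-1],[0,0,0,0,-1]]'
python3 - <<'E'
from h import *
grab("wrist","w10")
a=[cv2.resize(cv2.imread(f"pics/w{i}.png")[:,0:400],(400,480)) for i in(9,10)]
cv2.imwrite("pics/c8.png",np.hstack(a))
E
```

```text
clock: 15.55
ee_pos: [0.5214, -0.1677, 0.3018]
tool_rot: [-90.0, -0.0, 79.7]
ft_force: [0.2, -0.6, 0.6]
finger_gap: 1.0
clock: 16.2
ee_pos: [0.6232, -0.1671, 0.3019]
tool_rot: [-90.0, -0.0, 79.8]
ft_force: [0.4, -0.0, 1.2]
finger_gap: 0.996
```

View pics/c8.png

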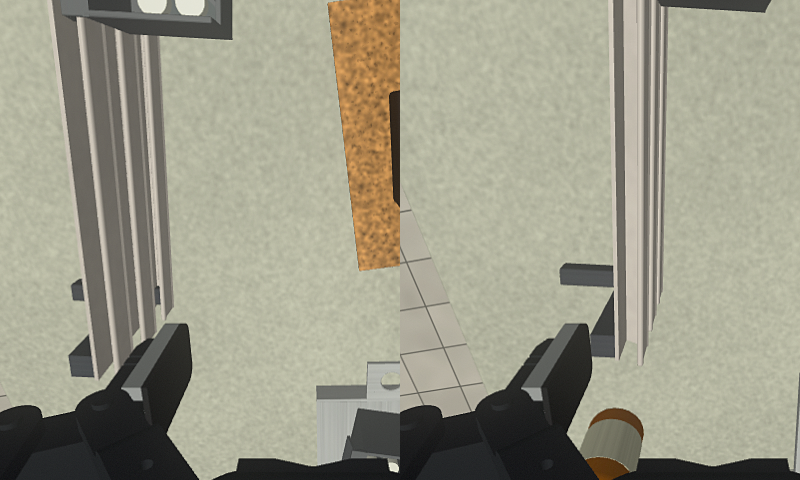

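The plate's top edge in w9 runs (52,0)–(100,378), with the top rail beside it (80,15)–(115,366). In w10 the rail is at columns ~238–246. I'll take exact edges from intensity profiles.

```bash
python3 - <<'E'
from h import *
for n,rows,x0,x1 in(("w9",(60,200,320),55,125),("w10",(30,200,320),208,252)):
    g=cv2.imread(f"pics/{n}.png").astype(int).mean(2)
    for r in rows: print(n,r,x0,g[r-1:r+2,x0:x1].mean(0).astype(int).tolist())
for n,x0,x1,y0 in(("w9",110,121,350),("w10",236,248,350)):
    g=cv2.imread(f"pics/{n}.png").astype(int).mean(2)
    for r in range(y0,y0+24,2): print(n,r,g[r,x0:x1].astype(int).tolist())
E
```

```text
w9 60 55 [195, 193, 196, 205, 103, 97, 101, 103, 102, 103, 102, 102, 103, 102, 101, 100, 99, 100, 101, 101, 101, 100, 100, 100, 95, 116, 190, 196, 198, 193, 171, 154, 133, 109, 96, 101, 102, 102, 101, 101, 102, 101, 100, 101, 101, 100, 101, 100, 99, 113, 131, 132, 120, 99, 98, 99, 100, 100, 100, 100, 97, 100, 148, 188, 196, 198, 185, 161, 134, 106]
w9 200 55 [175, 173, 172, 170, 172, 173, 176, 177, 177, 175, 173, 171, 171, 174, 177, 178, 182, 187, 189, 192, 179, 130, 94, 100, 100, 100, 100, 100, 99, 100, 100, 100, 102, 101, 101, 101, 100, 101, 100, 95, 119, 178, 197, 196, 185, 165, 144, 116, 100, 100, 101, 102, 102, 102, 103, 103, 104, 103, 102, 103, 102, 99, 124, 133, 130, 108, 100, 101, 100, 100]
w9 320 55 [172, 171, 169, 169, 169, 171, 174, 178, 180, 182, 181, 183, 181, 179, 175, 171, 167, 168, 171, 174, 177, 177, 175, 175, 174, 175, 175, 176, 175, 172, 167, 167, 182, 191, 195, 175, 123, 95, 101, 101, 101, 101, 100, 101, 102, 103, 102, 101, 101, 101, 101, 100, 95, 111, 177, 197, 192, 178, 158, 131, 104, 100, 101, 103, 102, 103, 102, 102, 102, 103]
w10 30 208 [174, 196, 198, 199, 2
[... 1502 characters left out ...]
4, 179, 173]
w10 354 [177, 160, 189, 192, 192, 177, 152, 95, 124, 184, 179, 177]
w10 356 [169, 159, 188, 194, 192, 176, 150, 88, 172, 182, 182, 177]
w10 358 [176, 159, 188, 194, 192, 176, 145, 122, 182, 178, 175, 175]
w10 360 [169, 157, 188, 193, 190, 175, 145, 133, 183, 178, 176, 177]
w10 362 [168, 159, 188, 195, 191, 174, 143, 132, 185, 182, 176, 176]
w10 364 [177, 146, 190, 196, 192, 175, 141, 172, 184, 182, 179, 179]
w10 366 [169, 171, 168, 169, 169, 164, 173, 172, 174, 178, 178, 179]
w10 368 [168, 168, 171, 172, 173, 177, 176, 175, 174, 172, 173, 175]
w10 370 [182, 183, 181, 178, 174, 176, 176, 178, 179, 181, 179, 181]
w10 372 [180, 185, 181, 177, 171, 170, 171, 177, 180, 182, 182, 179]
```

```bash
python3 - <<'E'
from h import *
np.set_printoptions(precision=4,suppress=True)
a=load("w9");b=load("w10");c=load("scene0")
print("end",tri([(a,(112.8,363)),(b,(237.3,365))]))
def plane(d,p,q):
    C,u=ray(d,p);_,v=ray(d,q);n=np.cross(u,v);return C,n/np.linalg.norm(n)
def hit(pl,d,p):
    C,n=pl;o,v=ray(d,p);return o+v*((C-o)@n)/(v@n)
pl=plane(a,(80.5,60),(108.5,320))
R=[hit(pl,b,(237.3,r)) for r in(30,200,320)];print("rail back edge",*R)
x=R[2]-R[0];print("rail y yaw",np.degrees(np.arctan2(x[1],x[0])))
pl2=plane(a,(58.7,60),(90.7,320))
print("plate top rear-of-front edge",*[hit(pl2,b,p) for p in((213,30),(216,200),(218,320))])
# hanging bin: y+ side edge: w9 top-right etc
print("proj rail ends into scene0",proj(c,R[2]),proj(c,R[0]))
for z in (.19,.2,.21): print(z,onz(b,(237.3,320),z),onz(b,(237.3,30),z))
print("bin side bottomR in w9 at z", onz(a,(232,40),.2))
g=cv2.imread("pics/scene0.png").mean(2).astype(int)
for x in(300,350):print(x,g[270:300,x].tolist())
E
```

```text
end (array([ 0.698 , -0.0777,  0.1626]), [np.float64(0.008461790491420956), np.float64(0.008461790491420866)])
rail back edge [ 0.6482 -0.2973  0.1538] [ 0.6729 -0.1927  0.1538] [ 0.6945 -0.1013  0.1537]
rail y yaw 76.7196649109024
plate top rear-of-front edge [ 0.6637 -0.3007  0.1502] [ 0.6884 -0.1947  0.1506] [ 0.7102 -0.1023  0.1504]
proj rail ends into scene0 [[345.2216 280.3916]] [[249.1036 284.7513]]
0.19 [ 0.684  -0.1194  0.19  ] [ 0.6435 -0.291   0.19  ]
0.2 [ 0.681  -0.1244  0.2   ] [ 0.6421 -0.2892  0.2   ]
0.21 [ 0.6781 -0.1293  0.21  ] [ 0.6408 -0.2874  0.21  ]
bin side bottomR in w9 at z [ 0.5439 -0.2857  0.2   ]
300 [9, 5, 7, 5, 7, 13, 78, 96, 93, 89, 94, 93, 136, 135, 100, 91, 97, 97, 96, 121, 106, 94, 93, 93, 93, 94, 94, 94, 92, 94]
350 [124, 123, 125, 125, 125, 125, 128, 128, 129, 128, 143, 126, 97, 96, 99, 97, 108, 115, 99, 93, 94, 95, 96, 95, 94, 97, 94, 95, 96, 96]
```

Rail height is 0.154, its back edge is at (0.673,-0.193), and its x points at yaw -13.3°. The slot measures 15.5 mm wide and the scene view agrees. The neighbour bin centre at y≈-0.348 puts rail_free at y≈-0.192. Now to the bin.

```bash
python3 -m creep '[[0.02,0,0.014,0,-1],[0.0323,0,0.0226,0,-1],[0.0323,0,0.0226,0,-1],[0.0323,0,0.0226,0,-1],[0.0323,0,0.0226,0,-1],[0.0323,0,0.0226,0,-1],[0.0323,0,0.0226,0,-1],[0.0323,0,0.0226,0,-1],[0.0323,0,0.0226,0,-1],[0.0125,0,0.0086,0,-1],[0,0,0,0,-1]]' 50
python3 -m creep '[[0,0.01,0,8.4,-1],[0,0.015,0,8.4,-1],[0,0.015,0,8.4,-1],[0,0.015,0,8.4,-1],[0,0.015,0,8.4,-1],[0,0.015,0,8.4,-1],[0,0.015,0,8.4,-1],[0,0,0,8.4,-1],[0,0,0,8.4,-1],[0,0,0,8.4,-1],[0,0,0,8.4,-1],[0,0,0,7.6,-1],[0,0,0,0,-1]]'
python3 - <<'E'
from h import *
grab("wrist","w11"); go([.4746,.1553,.041],-20.2)
E
```

```text
clock: 17.35
ee_pos: [0.4736, 0.1558, 0.3025]
tool_rot: [-90.1, -0.0, 79.9]
ft_force: [-0.7, -0.5, -0.5]
finger_gap: 1.004
clock: 18.65
ee_pos: [0.4751, 0.1534, 0.202]
tool_rot: [-90.0, -0.0, -20.5]
ft_force: [0.1, 0.1, -0.2]
finger_gap: 0.999
at [0.4752 0.1536 0.202 ] rot [-8.999e+01 -3.000e-02 -2.016e+01] F [ 0.4 -0.6  0.5] gap 1.002 t 18.7
shift xyz(tool) [-0.0011  0.161   0.0014] turn 0.04
```

```bash
python3 -m creep '[[-0.001,0.03,0.001,0,-1],[0,0.035,0,0,-1],[0,0.035,0,0,-1],[0,0.03,0,0,-1],[0,0.02,0,0,-1],[0,0.011,0,0,-1],[0,0,0,0,-1]]' 50
python3 -m creep '[[0,0,0,0,-0.7],[0,0,0,0,-0.4],[0,0,0,0,0],[0,0,0,0,0.5],[0,0,0,0,1],[0,0,0,0,1],[0,0,0,0,1],[0,0,0,0,1]]'
```

```text
clock: 19.4
ee_pos: [0.474, 0.1552, 0.04]
tool_rot: [-90.1, 0.1, -20.2]
ft_force: [0.1, -0.1, -0.5]
finger_gap: 0.998
clock: 20.2
ee_pos: [0.4755, 0.156, 0.0421]
tool_rot: [-89.9, -0.1, -20.2]
ft_force: [-0.5, 0.3, 7.5]
finger_gap: 0.651
```

```bash
python3 -m creep '[[0,-0.01,0,0,1],[0,-0.02,0,0,1],[0,-0.03,0,0,1],[0,-0.03,0,0,1],[0,-0.025,0,0,1],[0,-0.015,0,0,1],[0,0,0,0,1]]'
python3 -m creep '[[0.01,0,-0.0108,0,1],[0.0175,0,-0.019,0,1],[0.0222,0,-0.0241,0,1],[0.0222,0,-0.0241,0,1],[0.0222,0,-0.0241,0,1],[0.0222,0,-0.0241,0,1],[0.0222,0,-0.0241,0,1],[0.0222,0,-0.0241,0,1],[0.0222,0,-0.0241,0,1],[0.0222,0,-0.0241,0,1],[0.0222,0,-0.0241,0,1],[0.01,0,-0.0108,-2.3,1],[0.0075,0,-0.0081,-2.3,1],[0,0,0,-2.3,1],[0,0,0,0,1],[0,0,0,0,1]]'
python3 - <<'E'
from h import *
go([.6126,-.1784,.166],-13.3)
for n in("scene","side","wrist"): grab(n,n+"12")
g=cv2.imread("pics/scene12.png");s=cv2.imread("pics/side12.png")
cv2.imwrite("pics/c9.png",np.hstack([cv2.resize(g[215:305,260:350],(450,450),interpolation=cv2.INTER_CUBIC),cv2.resize(s[190:315,360:445],(306,450),interpolation=cv2.INTER_CUBIC)]))
E
```

```text
clock: 20.9
ee_pos: [0.4758, 0.1561, 0.1736]
tool_rot: [-89.8, -0.2, -20.3]
ft_force: [0.3, -0.5, -2.3]
finger_gap: 0.648
clock: 22.5
ee_pos: [0.6121, -0.1784, 0.17]
tool_rot: [-90.0, 0.1, -13.4]
ft_force: [0.0, 0.4, -2.2]
finger_gap: 0.648
at [ 0.6121 -0.1784  0.17  ] rot [-9.000e+01  8.000e-02 -1.345e+01] F [ 0.   0.4 -2.2] gap 0.648 t 22.5
shift xyz(tool) [0.0005 0.004  0.0001] turn -0.15
```

View pics/c9.png

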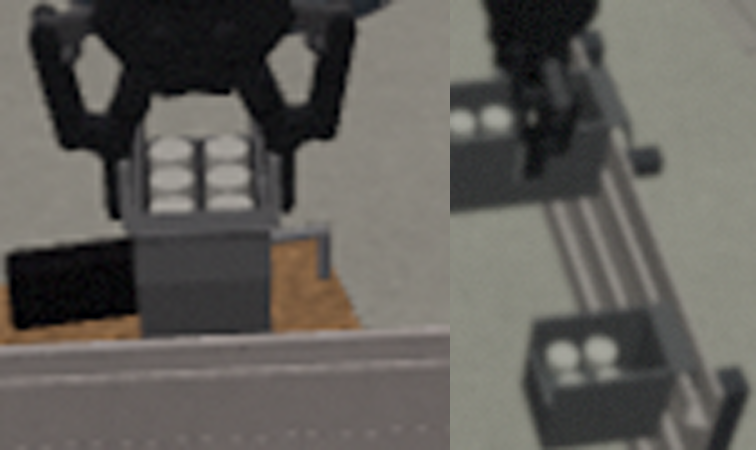

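The bin hangs level in the grip beside the rail line, with its lip at scene ≈(301,262) and the flange's lower edge near row 272. The neighbour bin is untouched. I check the lip's offset in the grip by intensity profile.

```bash
python3 - <<'E'
from h import *
c=load("scene12")
g=cv2.imread("pics/scene12.png").mean(2).astype(int)
for x in(295,304): print("scene col",x,"rows 254..284",g[254:285,x-1:x+2].mean(1).astype(int).tolist())
for r in(264,276): print("row",r,"cols 280..320",g[r,280:320].tolist())
o=observe();p=np.array(o["ee_pos"]);a=np.radians(o["tool_rot"][2]);u=np.array([np.cos(a),np.sin(a),0]);v=np.array([-u[1],u[0],0])
C=p+[0,0,.0055]
for n,x,z in(("inner top back wall",.053,.035),("back top",.055,.035),("lip top out",.067,.034),("flange bot",.070,.013),("back bottom",.055,-.035)):
    print(n,proj(c,[C+x*u+z*np.array([0,0,1])+y*v for y in(-.028,-.006,.006,.028)]).round(1).tolist())
R=np.array([.6729,-.1927,.154]);w=np.array([np.cos(np.radians(76.7)),np.sin(np.radians(76.7)),0])
print("rail back edge",proj(c,[R-.006*w,R+.012*w]).round(1).tolist())
d=load("wrist12");print("wrist front top corners",proj(d,[C-.055*u+.007*np.array([0,0,1])+y*v for y in(-.028,.028)]).round(1).tolist(),proj(d,[C-.055*u+.035*np.array([0,0,1])+y*v for y in(-.028,.028)]).round(1).tolist())
gw=cv2.imread("pics/wrist12.png").mean(2).astype(int)
for x in (280,319,360): print("wrist col",x,gw[150:420:3,x].tolist())
E
```

```text
scene col 295 rows 254..284 [137, 155, 160, 114, 77, 79, 80, 82, 62, 60, 62, 64, 63, 63, 63, 64, 64, 59, 52, 53, 53, 53, 54, 54, 54, 53, 52, 49, 103, 138, 107]
scene col 304 rows 254..284 [146, 158, 135, 92, 78, 79, 81, 67, 57, 60, 64, 63, 63, 63, 63, 64, 63, 57, 54, 53, 52, 54, 54, 54, 53, 55, 51, 46, 139, 135, 98]
row 264 cols 280..320 [15, 11, 17, 14, 11, 14, 30, 54, 61, 62, 60, 59, 60, 64, 64, 63, 61, 65, 65, 63, 63, 64, 64, 64, 64, 65, 65, 62, 64, 64, 65, 63, 62, 62, 82, 91, 93, 96, 95, 94]
row 276 cols 280..320 [13, 10, 1, 8, 9, 11, 9, 29, 48, 54, 54, 53, 55, 56, 54, 55, 55, 54, 56, 52, 55, 54, 53, 55, 54, 54, 53, 54, 55, 54, 53, 55, 52, 49, 93, 102, 92, 90, 92, 94]
inner top back wall [[286.0, 257.6], [296.7, 257.1], [302.6, 256.9], [313.3, 256.4]]
back top [[286.0, 258.1], [296.8, 257.7], [302.6, 257.4], [313.4, 257.0]]
lip top out [[285.9, 261.8], [296.8, 261.3], [302.8, 261.0], [313.6, 260.6]]
flange bot [[286.5, 271.2], [297.3, 270.7], [303.2, 270.5], [313.9, 270.0]]
back bottom [[287.7, 285.8], [298.1, 285.3], [303.7, 285.1], [314.1, 284.6]]
rail back edge [[297.7, 282.4]
[... 774 characters left out ...]
126, 125, 126, 126, 124, 126, 126, 126, 125, 125, 124, 124, 125, 124, 124, 125, 123, 123, 123, 123, 123, 121, 122, 124, 123, 122, 122, 121, 122, 121, 122, 121, 120, 121, 121, 120, 120, 120, 119, 119, 119, 120, 70, 72, 73, 71, 72, 70, 68, 70]
wrist col 360 [194, 192, 194, 195, 190, 175, 73, 75, 75, 76, 74, 73, 102, 127, 122, 118, 126, 121, 120, 119, 120, 127, 127, 118, 235, 230, 230, 230, 230, 230, 229, 230, 230, 230, 229, 229, 229, 229, 228, 229, 229, 229, 214, 122, 125, 131, 130, 130, 134, 230, 228, 228, 228, 228, 228, 228, 228, 228, 227, 228, 227, 228, 228, 227, 231, 110, 128, 129, 130, 128, 121, 232, 227, 227, 227, 228, 227, 227, 227, 227, 226, 226, 226, 227, 229, 114, 128, 127, 127, 127]
```

The lip, flange and front wall all match the model within ~1 mm, so the lip sits over the slot. Lowering now.

```bash
python3 -m creep '[[0.0005,0.008,0,-0.15,1],[0,0.01,0,0,1],[0,0.01,0,0,1],[0,0.006,0,0,1],[0,0.004,0,0,1],[0,0,0,0,1]]'
python3 -m creep '[[0,0.004,0,0,1],[0,0.003,0,0,1],[0,0.002,0,0,1],[0,0,0,0,1]]'
```

```text
clock: 23.25
ee_pos: [0.6129, -0.1781, 0.1321]
tool_rot: [-90.0, 0.1, -13.2]
ft_force: [1.0, 0.9, -2.4]
finger_gap: 0.65
clock: 23.65
ee_pos: [0.613, -0.1781, 0.1235]
tool_rot: [-90.0, 0.0, -13.2]
ft_force: [-0.9, 0.0, -2.6]
finger_gap: 0.646
```

```bash
python3 -m creep '[[0,0.002,0,0,1],[0,0.002,0,0,1],[0,0.001,0,0,1],[0,0,0,0,1]]'
python3 -m creep '[[0,0.0015,0,0,1],[0,0,0,0,1]]'
```

```text
clock: 24.05
ee_pos: [0.6131, -0.1781, 0.1186]
tool_rot: [-90.0, 0.0, -13.2]
ft_force: [0.0, 0.2, -2.2]
finger_gap: 0.655
clock: 24.25
ee_pos: [0.6131, -0.1782, 0.1171]
tool_rot: [-90.0, 0.0, -13.2]
ft_force: [-0.2, -0.9, -1.3]
finger_gap: 0.65
```

```bash
python3 -m creep '[[0,0.0015,0,0,1],[0,0,0,0,1]]'
python3 -m creep '[[0,0.001,0,0,1],[0,0,0,0,1]]'
```

```text
clock: 24.45
ee_pos: [0.6134, -0.1782, 0.1161]
tool_rot: [-90.0, -0.0, -13.2]
ft_force: [-0.5, 0.9, 2.5]
finger_gap: 0.65
clock: 24.65
ee_pos: [0.6136, -0.1782, 0.1154]
tool_rot: [-90.0, -0.1, -13.2]
ft_force: [-0.3, 1.5, 6.0]
finger_gap: 0.648
```

Contact comes at the expected height (bin centre 0.122). Releasing and withdrawing.

```bash
python3 -m creep '[[0,0,0,0,0.0],[0,0,0,0,-0.5],[0,0,0,0,-1],[0,0,0,0,-1],[0,0,0,0,-1],[0,-0.005,0,0,-1],[0,-0.01,0,0,-1],[0,-0.02,0,0,-1],[0,-0.03,0,0,-1],[0,-0.03,0,0,-1],[0,-0.03,0,0,-1]]'
python3 -m creep '[[-0.02,-0.01,0.02,0,-1],[-0.02,0,0.03,0,-1],[-0.02,0,0.03,0,-1],[-0.02,0,0.03,0,-1],[-0.02,0,0.03,0,-1],[-0.02,0,0.03,0,-1],[-0.02,0,0.02,0,-1],[0,0,0,0,-1],[0,0,0,0,-1]]'
python3 - <<'E'
from h import *
for n in("scene","side"): grab(n,n+"13")
g=cv2.imread("pics/scene13.png");s=cv2.imread("pics/side13.png")
A=cv2.resize(g[200:350,90:340],(500,300),interpolation=cv2.INTER_CUBIC);B=cv2.resize(s[190:340,360:460],(300,450),interpolation=cv2.INTER_CUBIC)
D=cv2.resize(g[190:340,340:520],(360,300),interpolation=cv2.INTER_CUBIC)
o=np.zeros((600,800,3),np.uint8);o[:300,:500]=A;o[:450,500:]=B;o[300:,:360]=D;cv2.imwrite("pics/c10.png",o)
E
```

```text
clock: 25.75
ee_pos: [0.613, -0.1781, 0.242]
tool_rot: [-90.0, -0.0, -13.2]
ft_force: [0.3, 0.5, -0.2]
finger_gap: 1.002
clock: 26.65
ee_pos: [0.5204, 0.0392, 0.2507]
tool_rot: [-90.0, -0.1, -13.2]
ft_force: [-0.3, 0.2, -0.6]
finger_gap: 0.999
```

The viewer has reached its limit, so I check by numbers: the bin against the model, and everything else against the first pictures.

```bash
python3 -m creep '[[0,0,0,0,-1],[0,0,0,0,-1],[0,0,0,0,-1],[0,0,0,0,-1],[0,0,0,0,-1]]'; python3 - <<'E'
from h import *
for n in("scene","side"): grab(n,n+"14")
I={k:cv2.imread(f"pics/{k}.png").astype(int) for k in("scene0","scene13","scene14","side0","side13","side14")}
def df(a,b,x0,y0,x1,y1): return int((np.abs(I[a]-I[b]).sum(2)[y0:y1,x0:x1]>60).sum())
for nm,im,box in(("rack","scene",(95,285,155,370)),("bottle","scene",(440,280,482,360)),("beaker","scene",(484,280,515,325)),("nbin","scene",(202,262,243,300)),("hook+mat","side",(275,245,352,352)),("bottle","side",(365,140,400,200)),("rack","side",(385,370,480,445)),("beaker","side",(335,140,360,178)),("13v14 bin","",0)):
    if im: print(nm,im,"changed px",df(im+"0",im+"14",*box))
print("scene 13-14 bin area",df("scene13","scene14",270,240,330,300),"side",df("side13","side14",350,190,450,330))
u=np.array([np.cos(np.radians(-13.3)),np.sin(np.radians(-13.3)),0]);v=np.array([-u[1],u[0],0]);Z=np.array([0,0,1])
C=np.array([.6134,-.1782,.122])
for n in("scene","side"):
    d=load(n+"14")
    for nm,x,z in(("back top",.055,.035),("lip top",.067,.034),("front top",-.055,.035),("front bottom",-.055,-.035)):
        print(n,nm,proj(d,[C+x*u+z*Z+y*v for y in(-.028,0,.028)]).round(1).tolist())
    m=np.abs(I[n+"0"]-I[n+"14"]).sum(2)>60; r=(270,240,330,300) if n=="scene" else(330,180,450,290)
    ys,xs=np.where(m[r[1]:r[3],r[0]:r[2]]);print(n,"changed bbox x",xs.min()+r[0],xs.max()+r[0],"y",ys.min()+r[1],ys.max()+r[1],len(xs))
print("scene col",I["scene14"].mean(2).astype(int)[255:292,301].tolist())
E
```

```text
clock: 27.25
ee_pos: [0.5204, 0.0387, 0.2497]
tool_rot: [-90.0, 0.0, -13.2]
ft_force: [0.0, 0.6, -0.4]
finger_gap: 1.002
rack scene changed px 0
bottle scene changed px 11
beaker scene changed px 0
nbin scene changed px 0
hook+mat side changed px 5
bottle side changed px 0
rack side changed px 0
beaker side changed px 0
scene 13-14 bin area 0 side 0
scene back top [[287.4, 280.0], [300.7, 279.4], [314.0, 278.8]]
scene lip top [[287.4, 283.7], [300.8, 283.1], [314.3, 282.5]]
scene front top [[287.6, 252.2], [299.7, 251.7], [311.8, 251.2]]
scene front bottom [[289.1, 276.9], [300.8, 276.4], [312.4, 275.9]]
scene changed bbox x 270 314 y 255 288 640
side back top [[402.3, 239.8], [399.1, 231.6], [395.9, 223.7]]
side lip top [[407.0, 239.5], [403.7, 231.4], [400.5, 223.5]]
side front top [[358.2, 244.8], [355.6, 236.5], [353.1, 228.3]]
side front bottom [[356.0, 263.8], [353.6, 255.5], [351.2, 247.4]]
side changed bbox x 352 404 y 224 266 1508
scene col [129, 132, 131, 127, 128, 132, 122, 106, 66, 35, 27, 60, 57, 49, 52, 52, 52, 50, 52, 51, 53, 52, 51, 71, 78, 78, 80, 65, 56, 63, 67, 68, 64, 75, 122, 110, 97]
```

```bash
python3 -c "
from station import *
print(sign_off(),observe()['clock'])"
```

```text
the job is handed in; nothing more can be done
the job is handed in; nothing more can be done
```

I pulled the tray fully out with the small hook and laid the hook back on its mat. Then I hung the bin of vials on the top rail beside the bin already there. The job was handed in after about 27 s of the 62 s allowed.

What the last checks showed:
- **Tray:** it travelled 0.159 m. I felt the stop, where the force peaked at about 53 N before I backed off.
- **Hook:** it is back on its mat, and the side view differs from the first picture by only 5 pixels. The wrist picture after release also showed it lying right way up. As I set it down it pressed on the mat with about 22 N before release.
- **Bin:** the lip met the rail at a bin-centre height of 0.122 m, where 0.123 m was expected. After release the bin fits the hanging pose within about 2 pixels (a few mm) in both views, and it did not move between pictures 0.6 s apart.
- **Bystanders:** the beaker, tube rack and neighbouring bin show no change. The bottle shows no change in the side view and 11 changed pixels in the scene view. I put those down to the pulled-out tray behind it, but did not confirm that.

Two checks were less clean:
- **Rail end:** triangulating the end of the rail disagreed by 8 mm. I used the rail's edge line instead, which agreed with the scene view.
- **Final picture:** the viewer had reached its limit of 12, so I checked the finished scene by image numbers only.

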